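# Heft the lubricators and put the full ones away

## Task

The sealed lubricators on the rubber mat look alike, but some are full and some are spent: heft each one to tell by its weight. Pull the drawer out to its stop, stand every full one upright in a drawer pocket of its own and every spent one upright on the floor of the return tray, then push the drawer fully home; leave the tools on top of the cabinet where they lie.

Things in the scene. Friction and masses are not known exactly. Their poses are not given: they have to be found in the camera images.
- lube_a: one of up to six lubricators that look alike (None = absent): smooth aluminium can with black cap, 50 mm diameter, 56 mm high plus 2 mm button. Origin: centre of underside, z up. A full one weighs about 360 g, a spent one about 110 g (give or take a tenth); this can only be felt. They start upright about 90 mm apart on the mat, undersides 3 mm above the worktop.
- lube_b: one of up to six lubricators that look alike (None = absent): smooth aluminium can with black cap, 50 mm diameter, 56 mm high plus 2 mm button. Origin: centre of underside, z up. A full one weighs about 360 g, a spent one about 110 g (give or take a tenth); this can only be felt. They start upright about 90 mm apart on the mat, undersides 3 mm above the worktop.
- lube_c: one of up to six lubricators that look alike (None = absent): smooth aluminium can with black cap, 50 mm diameter, 56 mm high plus 2 mm button. Origin: centre of underside, z up. A full one weighs about 360 g, a spent one about 110 g (give or take a tenth); this can only be felt. They start upright about 90 mm apart on the mat, undersides 3 mm above the worktop.
- lube_d: one of up to six lubricators that look alike (None = absent): smooth aluminium can with black cap, 50 mm diameter, 56 mm high plus 2 mm button. Origin: centre of underside, z up. A full one weighs about 360 g, a spent one about 110 g (give or take a tenth); this can only be felt. They start upright about 90 mm apart on the mat, undersides 3 mm above the worktop.
- lube_e: one of up to six lubricators that look alike (None = absent): smooth aluminium can with black cap, 50 mm diameter, 56 mm high plus 2 mm button. Origin: centre of underside, z up. A full one weighs about 360 g, a spent one about 110 g (give or take a tenth); this can only be felt. They start upright about 90 mm apart on the mat, undersides 3 mm above the worktop.
- lube_f: one of up to six lubricators that look alike (None = absent): smooth aluminium can with black cap, 50 mm diameter, 56 mm high plus 2 mm button. Origin: centre of underside, z up. A full one weighs about 360 g, a spent one about 110 g (give or take a tenth); this can only be felt. They start upright about 90 mm apart on the mat, undersides 3 mm above the worktop.
- mat: fixed black rubber mat where the lubricators start, 270 x 180 x 3 mm; origin: centre of its underside on the worktop, long side along x. It lies to the left or the right of the cabinet, the tray on the other side.
- tray: fixed grey plastic return tray for spent lubricators, open box 270 (x) x 180 (y) x 30 mm, walls and floor 5 mm thick; origin: centre of its underside on the worktop. Spent cans stand on its floor, 5 mm above the origin.
- cabinet: fixed low green steel cabinet, 260 (x) x 250 (y) x 100 mm high; origin: centre of its underside on the worktop; its front with the drawer faces its own -x, towards the robot. Four shop tools lie on its top.
- drawer (a joint): how far the drawer is out, in m: 0 = fully home, 0.150 = at its outer stop; it slides along the cabinet's own -x (3 N friction, light damping), stays where left; hard stops at both ends. It may start somewhat ajar. Front panel 238 mm wide, 6 mm thick, its top edge 88 mm above the worktop. Home, a can 56 mm high passes under the cabinet's top with 20 mm to spare.
- handle (a point): centre of the drawer's steel bar handle, 12 mm thick, 100 mm long, running along the cabinet's y, 67 mm above the worktop and 33 mm below the cabinet top; its axis is 42 mm in front of the drawer panel, so a finger fits behind it from above. Moves with the drawer.
- pocket0 (a point): centre of the drawer's left (+y) pocket, on its floor, 16 mm above the worktop. Inside 64 (cabinet x) x 68 mm, black dividers 18 mm high, 4 mm thick; pockets 72 mm apart. The inside of the front panel is 60 mm in front of the pocket centre; drawer side walls 30 mm high. Moves with the drawer: at the outer stop 90 mm in front of the cabinet's body; home, hidden under its top.
- pocket1 (a point): centre of the drawer's middle pocket, on its floor, 16 mm above the worktop. Inside 64 (cabinet x) x 68 mm, black dividers 18 mm high, 4 mm thick; pockets 72 mm apart. The inside of the front panel is 60 mm in front of the pocket centre; drawer side walls 30 mm high. Moves with the drawer: at the outer stop 90 mm in front of the cabinet's body; home, hidden under its top.
- pocket2 (a point): centre of the drawer's right (-y) pocket, on its floor, 16 mm above the worktop. Inside 64 (cabinet x) x 68 mm, black dividers 18 mm high, 4 mm thick; pockets 72 mm apart. The inside of the front panel is 60 mm in front of the pocket centre; drawer side walls 30 mm high. Moves with the drawer: at the outer stop 90 mm in front of the cabinet's body; home, hidden under its top.
- bearing_cap: grey cast iron bearing cap, a 45 x 116 x 39 mm saddle; lies on the cabinet top, at least 50 mm behind its front edge; origin: centre of its underside. Not part of the job.
- drift_punch: brass drift punch, 100 mm long, 12 mm thick, lying; lies on the cabinet top, at least 50 mm behind its front edge; origin: centre of its underside. Not part of the job.
- hex_keys: hex key set with yellow handles in a black plastic holder, 30 x 50 mm, 46 mm high; lies on the cabinet top, at least 50 mm behind its front edge; origin: centre of its underside. Not part of the job.
- feeler_case: chrome feeler gauge case, 90 x 22 x 12 mm; lies on the cabinet top, at least 50 mm behind its front edge; origin: centre of its underside. Not part of the job.
Mind the look-alikes: they are no part of the job. Leave any green or pink look-alike of the lube_c alone.

How it is judged:
On the way, in this order (a step that is already met when the one before it is completed fails the run):
1. the drawer is pulled out to its stop (at least 143 of 150 mm) (value of joint drawer above 0.143 m), for 0.2 s.
2. the drawer is pushed fully home (within 5 mm), with every lubricator sorted (value of joint drawer below 0.005 m and ((horizontal distance between lube_a and pocket0 below 0.014 m and z of lube_a in the frame of pocket0 below 0.006 m and angle between lube_a's own z axis and vertical below 0.12 rad and contact force between lube_a and anything else above 2.2 N) or (horizontal distance between lube_a and pocket1 below 0.014 m and z of lube_a in the frame of pocket1 below 0.006 m and angle between lube_a's own z axis and vertical below 0.12 rad and contact force between lube_a and anything else above 2.2 N) or (horizontal distance between lube_a and pocket2 below 0.014 m and z of lube_a in the frame of pocket2 below 0.006 m and angle between lube_a's own z axis and vertical below 0.12 rad and contact force between lube_a and anything else above 2.2 N) or (x of lube_a in the frame of tray between -0.13 and 0.13 m and y of lube_a in the frame of tray between -0.085 and 0.085 m and z of lube_a in the frame of tray below 0.011 m and angle between lube_a's own z axis and vertical below 0.12 rad and contact force between lube_a and anything else below 2.2 N)) and linear speed of each of lube_a, lube_b, lube_c, lube_d, lube_e, lube_f below 0.02 m/s and ((horizontal distance between lube_b and pocket0 below 0.014 m and z of lube_b in the frame of pocket0 below 0.006 m and angle between lube_b's own z axis and vertical below 0.12 rad and contact force between lube_b and anything else above 2.2 N) or (horizontal distance between lube_b and pocket1 below 0.014 m and z of lube_b in the frame of pocket1 below 0.006 m and angle between lube_b's own z axis and vertical below 0.12 rad and contact force between lube_b and anything else above 2.2 N) or (horizontal distance between lube_b and pocket2 below 0.014 m and z of lube_b in the frame of pocket2 below 0.006 m and angle between lube_b's own z axis and vertical below 0.12 rad and contact force between lube_b and anything else above 2.2 N) or (x of lube_b in the frame of tray between -0.13 and 0.13 m and y of lube_b in the frame of tray between -0.085 and 0.085 m and z of lube_b in the frame of tray below 0.011 m and angle between lube_b's own z axis and vertical below 0.12 rad and contact force between lube_b and anything else below 2.2 N)) and ((horizontal distance between lube_c and pocket0 below 0.014 m and z of lube_c in the frame of pocket0 below 0.006 m and angle between lube_c's own z axis and vertical below 0.12 rad and contact force between lube_c and anything else above 2.2 N) or (horizontal distance between lube_c and pocket1 below 0.014 m and z of lube_c in the frame of pocket1 below 0.006 m and angle between lube_c's own z axis and vertical below 0.12 rad and contact force between lube_c and anything else above 2.2 N) or (horizontal distance between lube_c and pocket2 below 0.014 m and z of lube_c in the frame of pocket2 below 0.006 m and angle between lube_c's own z axis and vertical below 0.12 rad and contact force between lube_c and anything else above 2.2 N) or (x of lube_c in the frame of tray between -0.13 and 0.13 m and y of lube_c in the frame of tray between -0.085 and 0.085 m and z of lube_c in the frame of tray below 0.011 m and angle between lube_c's own z axis and vertical below 0.12 rad and contact force between lube_c and anything else below 2.2 N)) and ((horizontal distance between lube_d and pocket0 below 0.014 m and z of lube_d in the frame of pocket0 below 0.006 m and angle between lube_d's own z axis and vertical below 0.12 rad and contact force between lube_d and anything else above 2.2 N) or (horizontal distance between lube_d and pocket1 below 0.014 m and z of lube_d in the frame of pocket1 below 0.006 m and angle between lube_d's own z axis and vertical below 0.12 rad and contact force between lube_d and anything else above 2.2 N) or (horizontal distance between lube_d and pocket2 below 0.014 m and z of lube_d in the frame of pocket2 below 0.006 m and angle between lube_d's own z axis and vertical below 0.12 rad and contact force between lube_d and anything else above 2.2 N) or (x of lube_d in the frame of tray between -0.13 and 0.13 m and y of lube_d in the frame of tray between -0.085 and 0.085 m and z of lube_d in the frame of tray below 0.011 m and angle between lube_d's own z axis and vertical below 0.12 rad and contact force between lube_d and anything else below 2.2 N)) and ((horizontal distance between lube_e and pocket0 below 0.014 m and z of lube_e in the frame of pocket0 below 0.006 m and angle between lube_e's own z axis and vertical below 0.12 rad and contact force between lube_e and anything else above 2.2 N) or (horizontal distance between lube_e and pocket1 below 0.014 m and z of lube_e in the frame of pocket1 below 0.006 m and angle between lube_e's own z axis and vertical below 0.12 rad and contact force between lube_e and anything else above 2.2 N) or (horizontal distance between lube_e and pocket2 below 0.014 m and z of lube_e in the frame of pocket2 below 0.006 m and angle between lube_e's own z axis and vertical below 0.12 rad and contact force between lube_e and anything else above 2.2 N) or (x of lube_e in the frame of tray between -0.13 and 0.13 m and y of lube_e in the frame of tray between -0.085 and 0.085 m and z of lube_e in the frame of tray below 0.011 m and angle between lube_e's own z axis and vertical below 0.12 rad and contact force between lube_e and anything else below 2.2 N)) and ((horizontal distance between lube_f and pocket0 below 0.014 m and z of lube_f in the frame of pocket0 below 0.006 m and angle between lube_f's own z axis and vertical below 0.12 rad and contact force between lube_f and anything else above 2.2 N) or (horizontal distance between lube_f and pocket1 below 0.014 m and z of lube_f in the frame of pocket1 below 0.006 m and angle between lube_f's own z axis and vertical below 0.12 rad and contact force between lube_f and anything else above 2.2 N) or (horizontal distance between lube_f and pocket2 below 0.014 m and z of lube_f in the frame of pocket2 below 0.006 m and angle between lube_f's own z axis and vertical below 0.12 rad and contact force between lube_f and anything else above 2.2 N) or (x of lube_f in the frame of tray between -0.13 and 0.13 m and y of lube_f in the frame of tray between -0.085 and 0.085 m and z of lube_f in the frame of tray below 0.011 m and angle between lube_f's own z axis and vertical below 0.12 rad and contact force between lube_f and anything else below 2.2 N))), for 0.2 s.
At the end, for the whole second after the job is handed in: The drawer is within 5 mm of fully home; every lubricator is at rest, upright within 0.12 rad, and either full (presses with more than 2.2 N) and on the floor of a drawer pocket, within 14 mm of its centre, or spent (presses with less than 2.2 N) and on the floor of the return tray (all of step 2); the robot touches nothing.
It fails at once if a tool on top of the cabinet is shifted by more than 30 mm (distance of any of bearing_cap, drift_punch, hex_keys, feeler_case from where it was at the start of the episode above 0.03 m).
Of lube_a, lube_b, lube_c, lube_d, lube_e, lube_f only 4 to 6 are there at a start; the rules pass over those that are not, and their reading is None.
At some moment in a run one of lube_a, lube_b, lube_c, lube_d, lube_e, lube_f may be knocked a few centimetres aside while the robot is not near it.
It also fails if it takes over 210 s, if anything falls off the work surface, if the arm or the gripper's body presses on something with over 40 N, if the wrist force passes 120 N, or if a joint passes its speed limit or range.

## Robot

A 6-joint arm with a two-finger parallel gripper is mounted at the origin on the work surface. World frame = base frame: x ahead of the robot, y to its left, z up, the work surface at z = 0. Lengths are in m, angles in rad, forces in N, time in s.
With the tool pointing down it reaches from about 0.35 to 0.775 m from the base axis. Payload 5.5 kg.
Tool frame: the origin (TCP) lies between the finger pads; the fingertips stand 8 mm ahead of it and the grasp point (between the pads) lies 11 mm behind it; z points along the fingers, y is the line along which they close (so a half turn about z gives the same grasp; the last joint's range is limited). The gripper opens to 85 mm and grips with 20 to 120 N. Pads are 22 mm wide; open, the fingers measure 114 mm over their backs; the gripper's body (76 mm by 85 mm) begins 54 mm behind the grasp point. The pads swing forward as they close: fully open they stand 13 mm farther back than shut.
Start: joints at [1.039, 0.313, 0.046, 1.304, 0, 1.431], TCP at [0.22, 0.531, 0.239] pointing down, gripper open.
Joint ranges: [-2.76, 2.76], [-0.86, 1.69], [-1.03, 1.26], [-2.2, 2.34], [-1.47, 1.5], [-3.14, 3.14]. Speed limits (rad/s): [2.57, 2.57, 3.14, 3.14, 3.14, 3.14].

## Interface

Orientations are given as a unit quaternion [w, x, y, z].
In Python, from workcell import env gives the robot as it stands.
- The arm moves only by the tool move_arm, never from a script. Its argument "moves" is one flat list of numbers, 5 for each row, row after row: the shift along the world's x, y, z in m, then the turn about the world's z in rad, then the finger opening in m, from 0 to 0.0854. A call has 1 to 12 rows; each row is the pose to reach, as a shift and turn from the pose commanded when the call began; what a row does not reach only later rows make up. A row lasts 1/12 s, in which the tool goes at most 41.7 mm and 7.16 degrees, less where a joint would pass 70% of its speed; a pose out of reach is approached as far as the arm can. A call with a gripper value outside its range is refused whole. The fingers move at their own pace and stop on an object; "newtons" is the grip in N (left out, the last holds). Time passes only in rows, so rows that repeat a pose let the fingers close. It gives the time, the measured TCP pose, the force, the opening and the grip force at its end, in the units of the state.
- env.get_state(): the state, without advancing time (a new reading comes with each control period).
- env.read_camera(name): name is "scene" or "top"; returns a dict with "pixels" (384x512x3 uint8, red, green, blue), "camera_matrix" (3x3 intrinsics, pixels), "rvec" (rotation vector, rad) and "tvec" (3), from world to camera coordinates, as OpenCV has them. Camera axes: x right, y down, z forward; pixel columns grow to the right and rows downward; lengths in m; the calibration is good to about 2 mm. A picture is of the moment at which its call begins. There is no depth.
- env.hand_in(): hands the job in; it is judged then, once.
The state is a dict: "clock": time; "joint_pos": joint angles; "qvel": joint speeds; "tau": joint torques, N m; "tcp_pos": TCP position; "orientation": TCP orientation; "wrist_force": force on the tool from outside, world axes, zero at the start; "ft_torque": the same for the moment, N m; "finger_gap": finger opening in m; "grip_force": force on a finger pad.
Only numpy, scipy, OpenCV 4.12 (cv2) and the standard library are available. Lean on these libraries where they do the work, as an engineer would, in place of code of your own. Each camera call takes 0.05 s, during which the arm holds its last target. There are 200 camera calls.

## Working session

There is one attempt and no reset: what is moved stays moved. The work goes in short steps, Python scripts to look and compute and a tool call to move; the robot and the scene stay as the last step left them, time stands still between calls to the robot, and variables do not carry over. Pictures are saved under pics/ and viewed, at most 14 in all, crops included, and the job is handed in when it is done.

Besides the shell and the picture viewer there is one more tool, called as name(argument=value, ...) on one line, values as JSON. move_arm: Moves the arm, as the interface text tells. Its arguments: {"type":"object","properties":{"moves":{"type":"array"},"newtons":{"type":"number"}},"required":["moves"]}

```bash
mkdir -p pics; ls
cat > h.py <<'E'
import numpy as np, cv2
from workcell import env
def snap(name,fn=None):
    c=env.read_camera(name)
    if fn: cv2.imwrite('pics/'+fn,cv2.cvtColor(c['pixels'],cv2.COLOR_RGB2BGR))
    return c
def ray(c,uv):
    R=cv2.Rodrigues(np.array(c['rvec'],float))[0];t=np.array(c['tvec'],float).ravel()
    d=R.T@np.linalg.inv(np.array(c['camera_matrix']))@np.array([uv[0],uv[1],1.])
    return -R.T@t,d
def atz(c,uv,z):
    o,d=ray(c,uv); return o+d*(z-o[2])/d[2]
def proj(c,P):
    return cv2.projectPoints(np.array(P,float).reshape(-1,3),np.array(c['rvec'],float),np.array(c['tvec'],float),np.array(c['camera_matrix'],float),None)[0].reshape(-1,2)
def tri(c1,u1,c2,u2):
    o1,d1=ray(c1,u1);o2,d2=ray(c2,u2)
    A=np.stack([d1,-d2],1);s=np.linalg.lstsq(A,o2-o1,rcond=None)[0]
    a=o1+s[0]*d1;b=o2+s[1]*d2
    return (a+b)/2,np.linalg.norm(a-b)
E
python3 - <<'E'
from h import *
for n in('scene','top'):
    c=snap(n,n+'0.png'); print(n,ray(c,(256,192)))
print(env.get_state())
E
```

```text
pics
scene (array([ 1.21113027, -0.36052062,  0.89981329]), array([-0.57743464,  0.36046115, -0.73255846]))
top (array([0.50568334, 0.03379613, 1.35088187]), array([ 0.07102305,  0.01336186, -0.99740219]))
{'clock': 0.1, 'joint_pos': array([1.03939869e+00, 3.13918199e-01, 4.51070419e-02, 1.30359393e+00,
       6.14499513e-06, 1.43119190e+00]), 'qvel': array([-9.46964978e-04, -1.59746229e-03,  1.74694413e-03,  7.21882376e-05,
       -6.37613372e-04, -2.09607675e-04]), 'tau': array([ 2.62168338e-03, -4.81726170e+01,  2.99243993e+01,  1.27205194e-02,
       -7.40716519e-05, -1.11836377e-05]), 'tcp_pos': array([0.21935002, 0.53104954, 0.23850798]), 'orientation': array([-2.67737379e-04,  1.94646006e-01,  9.80873226e-01, -7.58521324e-04]), 'wrist_force': array([ 0.1871556 ,  1.42505398, -0.18943626]), 'ft_torque': array([-0.01055265, -0.00486215,  0.0288778 ]), 'grip_force': 0.0, 'finger_gap': 0.0851821065821646}
```

View pics/scene0.png

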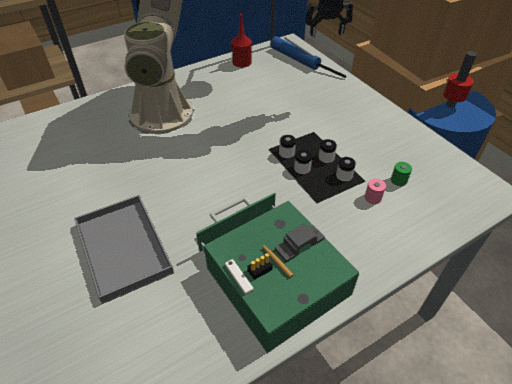

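View pics/top0.png

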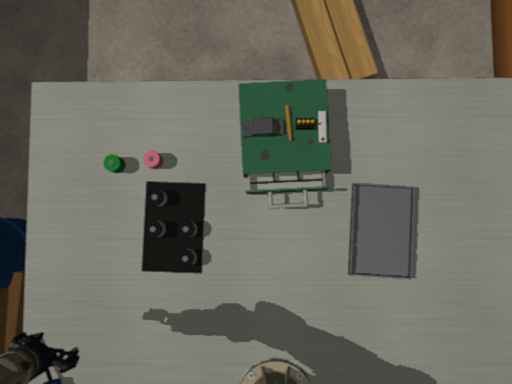

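The scene shows four cans on the mat (top view about (158,198), (154,229), (187,229), (187,258)). The pink and green decoys are at (152,159) and (114,163). The cabinet is at (285,128), with its drawer ajar and the handle at (288,204). The tray is at (382,230).

Run:
```python
import cv2
a=cv2.imread('pics/top0.png')[75:285,105:425]; cv2.imwrite('pics/t1.png',cv2.resize(a,None,fx=2.5,fy=2.5,interpolation=cv2.INTER_CUBIC))
a=cv2.imread('pics/scene0.png')[120:350,170:420]; cv2.imwrite('pics/s1.png',cv2.resize(a,None,fx=2.6,fy=2.6,interpolation=cv2.INTER_CUBIC))
```

```text
(no output)
```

View pics/t1.png

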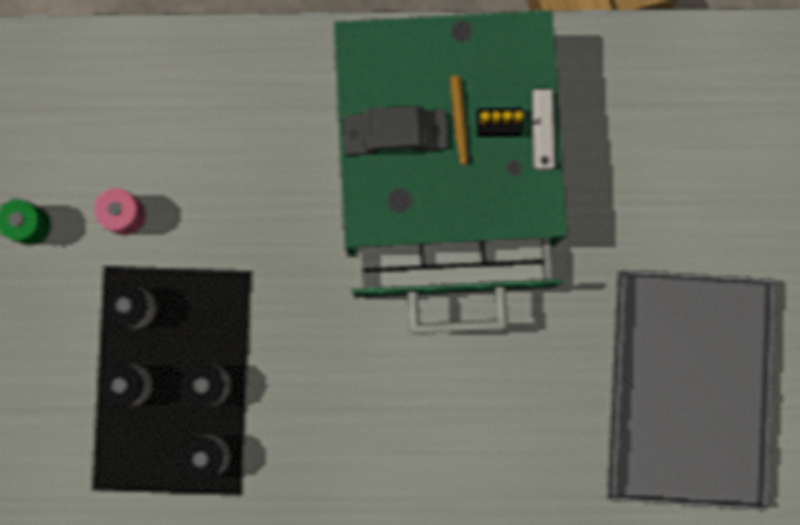

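View pics/s1.png

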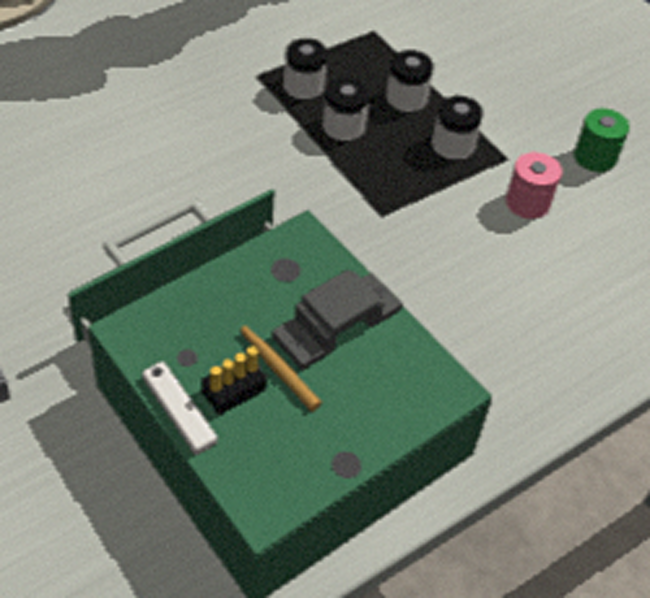

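Crops show button, handle, cabinet and tray corners clearly. Now I triangulate.

Run:
```python
from h import *
t=snap('top');s=snap('scene')
T=lambda x,y:((x+.5)/2.5-.5+105,(y+.5)/2.5-.5+75)
S=lambda x,y:((x+.5)/2.6-.5+170,(y+.5)/2.6-.5+120)
P={'c1':(T(124,305),S(460,105)),'c2':(T(119,385),S(410,59)),'c3':(T(201,385),S(347,90)),'c4':(T(200,458),S(306,49)),
'cabBL':(T(337,22),S(490,398)),'cabBR':(T(553,12),S(260,552)),'cabFL':(T(345,248),S(308,212)),'cabFR':(T(566,236),S(90,325)),
'hL':(T(411,327),S(195,208)),'hR':(T(505,325),S(107,245)),
'trFL':(T(622,272),(139,199)),'trBL':(T(783,282),(77,222)),'x':(T(783,282),(101,297)),
'trA':(T(622,272),(171,270)),'trC':(T(772,506),(77,222)),'trD':(T(610,497),(139,199))}
for k,(a,b) in P.items():
    p,e=tri(t,a,s,b); print(k,p.round(4),round(e,4))
```

```text
c1 [0.5849 0.3436 0.0656] 0.0009
c2 [0.4924 0.3473 0.0648] 0.0034
c3 [0.4925 0.2547 0.0596] 0.0014
c4 [0.4095 0.2549 0.0615] 0.0014
cabBL [0.9058 0.0969 0.0984] 0.0013
cabBR [ 0.9161 -0.1469  0.0995] 0.0063
cabFL [0.6469 0.0885 0.0942] 0.0014
cabFR [ 0.6586 -0.1589  0.0991] 0.0025
hL [0.558  0.0127 0.0604] 0.0021
hR [ 0.5603 -0.0926  0.0694] 0.002
trFL [ 0.5942 -0.226   0.2398] 0.0683
trBL [ 0.5887 -0.368   0.2468] 0.0376
x [ 0.6132 -0.4162  0.0294] 0.0162
trA [ 0.6247 -0.2399  0.0125] 0.0011
trC [ 0.3515 -0.4004  0.0173] 0.0137
trD [ 0.359  -0.2206  0.0113] 0.0012
```

move_arm(moves=[0.339,-0.571,-0.039,-1.136,0.036,0.339,-0.571,-0.039,-1.136,0.036,0.339,-0.571,-0.039,-1.136,0.036,0.339,-0.571,-0.039,-1.136,0.036,0.339,-0.571,-0.039,-1.136,0.036,0.339,-0.571,-0.039,-1.136,0.036,0.339,-0.571,-0.039,-1.136,0.036,0.339,-0.571,-0.039,-1.136,0.036,0.339,-0.571,-0.039,-1.136,0.036,0.339,-0.571,-0.039,-1.136,0.036,0.339,-0.571,-0.039,-1.136,0.036,0.339,-0.571,-0.039,-1.136,0.036], newtons=40)

```text
clock: 1.2
tcp_pos: [0.475, 0.1003, 0.21]
orientation: [0.0, 0.692, 0.722, 0.0]
wrist_force: [0.2, 1.3, 0.1]
finger_gap: 0.0362
grip_force: 0.0
```

move_arm(moves=[0.084,-0.14,-0.02,0,0.036,0.084,-0.14,-0.02,0,0.036,0.084,-0.14,-0.02,0,0.036,0.084,-0.14,-0.02,0,0.036,0.084,-0.14,-0.02,0,0.036,0.084,-0.14,-0.02,0,0.036,0.084,-0.14,-0.02,0,0.036])

```text
clock: 1.78
tcp_pos: [0.5578, -0.0377, 0.1895]
orientation: [-0.001, 0.692, 0.722, -0.0]
wrist_force: [-0.3, -0.8, 1.2]
finger_gap: 0.0361
grip_force: 0.0
```

Run:
```python
from h import *
t=snap('top');s=snap('scene','s2.png')
st=env.get_state();print(st['tcp_pos'],st['orientation'],st['wrist_force'])
# tray rim z=.03
T=lambda x,y:((x+.5)/2.5-.5+105,(y+.5)/2.5-.5+75)
for p in[(622,272),(783,282),(772,506),(610,497)]:print(atz(t,T(*p),.03).round(4))
for nm,c in(('top',t),('scene',s)):
  im=cv2.cvtColor(c['pixels'],cv2.COLOR_RGB2BGR)
  u=proj(c,[[.559,-.04,.067]])[0]; tip=proj(c,[st['tcp_pos']])[0]
  x,y=(u-60).astype(int); x=max(x,0);y=max(y,0); print(nm,u,tip,x,y)
  cv2.imwrite('pics/h_%s.png'%nm,cv2.resize(im[y:y+120,x:x+120],None,fx=4,fy=4,interpolation=cv2.INTER_CUBIC))
a=cv2.imread('pics/h_top.png');b=cv2.imread('pics/h_scene.png');cv2.imwrite('pics/h2.png',cv2.resize(np.hstack([a,b]),(800,400)))
```

```text
[ 0.55774354 -0.03665443  0.19012169] [-2.60596569e-04  6.91295196e-01  7.22572407e-01 -2.53545410e-05] [-0.52336842 -0.17983011 -0.48280466]
[ 0.6233 -0.2358  0.03  ]
[ 0.6105 -0.424   0.03  ]
[ 0.3506 -0.4031  0.03  ]
[ 0.3613 -0.2165  0.03  ]
top [287.88402643 205.13135937] [289.31447851 203.63316123] 227 145
scene [228.04591311 206.09551076] [226.6251212 171.8437785] 168 146
```

View pics/h2.png

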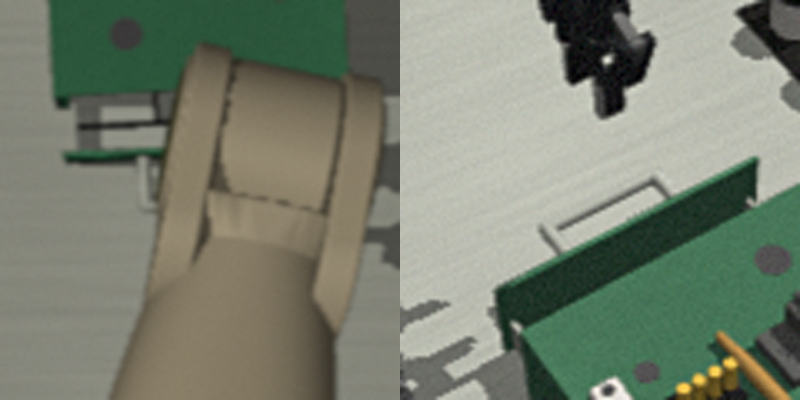

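The left crop shows the top view, the arm over the handle. The right crop shows the fingers directly above the bar at about (605,225), ready to descend.

move_arm(moves=[0.001,-0.002,-0.035,0,0.036,0.001,-0.002,-0.07,0,0.036,0.001,-0.002,-0.095,0,0.036,0.001,-0.002,-0.115,0,0.036,0.001,-0.002,-0.134,0,0.036,0.001,-0.002,-0.134,0,0.036,0.001,-0.002,-0.134,0,0.036])

```text
clock: 2.47
tcp_pos: [0.5582, -0.0383, 0.0558]
orientation: [-0.001, 0.691, 0.723, -0.001]
wrist_force: [-0.2, -0.1, 0.4]
finger_gap: 0.0362
grip_force: 0.0
```

move_arm(moves=[0,0,0,0,0,0,0,0,0,0,0,0,0,0,0,0,0,0,0,0,0,0,0,0,0], newtons=40)

```text
clock: 2.88
tcp_pos: [0.5603, -0.0395, 0.0579]
orientation: [0.001, 0.692, 0.722, 0.001]
wrist_force: [-1.2, 1.8, 7.0]
finger_gap: 0.0107
grip_force: 39.2
```

move_arm(moves=[-0.02,-0.0008,0,0,0,-0.04,-0.0017,0,0,0,-0.06,-0.0025,0,0,0,-0.08,-0.0034,0,0,0,-0.095,-0.004,0,0,0,-0.103,-0.0043,0,0,0,-0.107,-0.0045,0,0,0,-0.109,-0.0045,0,0,0,-0.109,-0.0045,0,0,0,-0.109,-0.0045,0,0,0])

```text
clock: 3.72
tcp_pos: [0.4547, -0.0443, 0.0579]
orientation: [0.003, 0.692, 0.722, 0.003]
wrist_force: [6.6, 4.1, 1.4]
finger_gap: 0.0103
grip_force: 43.0
```

move_arm(moves=[-0.003,0,0,0,0,-0.006,0,0,0,0,-0.006,0,0,0,0,-0.006,0,0,0,0])

```text
clock: 4.05
tcp_pos: [0.4547, -0.0443, 0.058]
orientation: [0.006, 0.691, 0.723, 0.007]
wrist_force: [24.6, 6.5, -18.0]
finger_gap: 0.0101
grip_force: 41.4
```

move_arm(moves=[0.007,0,0,0,0,0.007,0,0,0,0.036,0.007,0,0,0,0.036,0.007,0,0,0,0.036,0.007,0,0.03,0,0.036,0.007,0,0.07,0,0.036,0.007,0,0.11,0,0.064,0.007,0.04,0.13,0,0.064,0.007,0.08,0.13,0,0.064,0.007,0.12,0.13,0,0.064,0.007,0.16,0.13,0,0.064,0.007,0.2,0.13,0,0.064])

```text
clock: 5.05
tcp_pos: [0.4507, 0.1571, 0.1863]
orientation: [0.0, 0.692, 0.722, 0.0]
wrist_force: [0.5, -1.4, -0.8]
finger_gap: 0.0641
grip_force: 0.0
```

Run:
```python
from h import *
t=snap('top','t3.png');s=snap('scene')
st=env.get_state();print(st['tcp_pos'],st['wrist_force'])
a=cv2.imread('pics/t3.png')[75:285,105:425]; A=cv2.resize(a,None,fx=2.5,fy=2.5,interpolation=cv2.INTER_CUBIC)
for z,col,pts in((.016,(0,0,255),[[.5597,.0325],[.5627,-.0395],[.5657,-.1115]]),(.061,(0,255,255),[[.585,.344],[.4925,.347],[.4925,.255],[.4095,.255]]),(.005,(255,0,0),[[.4864,-.3198]])):
  for u in proj(t,[p+[z] for p in pts]): cv2.circle(A,tuple(int(v) for v in (u-[105,75]+.5)*2.5),4,col,1)
cv2.imwrite('pics/t3c.png',A)
```

```text
[0.45036636 0.16032796 0.1859654 ] [ 0.28270636 -0.30968075  0.25207132]
```

View pics/t3c.png

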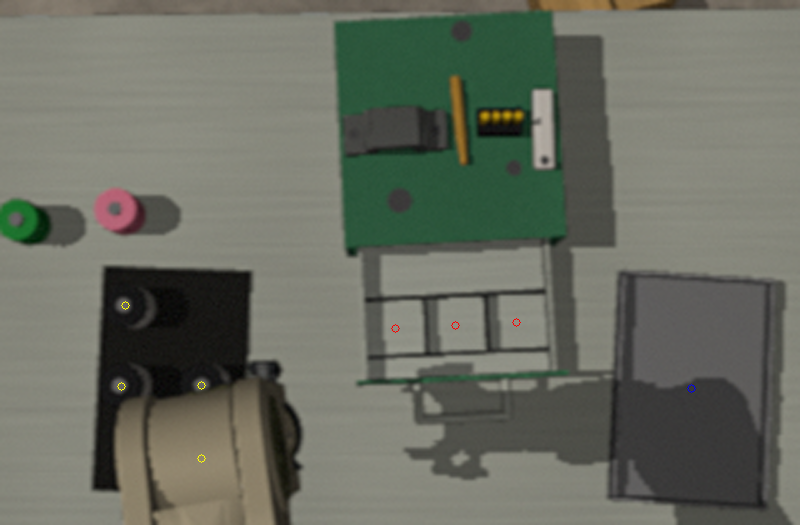

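The overlay confirms the drawer is at its stop: the red pocket centres and yellow buttons all fall where expected. Next I pick can 4.

move_arm(moves=[-0.02,0.04,0,0,0.064,-0.041,0.08,0,0,0.064,-0.041,0.095,0,0,0.064,-0.041,0.095,-0.01,0,0.064,-0.041,0.095,-0.05,0,0.064,-0.041,0.095,-0.09,0,0.064,-0.041,0.095,-0.12,0,0.064,-0.041,0.095,-0.14,0,0.064,-0.041,0.095,-0.154,0,0.064,-0.041,0.095,-0.154,0,0.064])

```text
clock: 5.98
tcp_pos: [0.4076, 0.2483, 0.0285]
orientation: [-0.001, 0.692, 0.722, -0.003]
wrist_force: [0.0, -0.2, -0.8]
finger_gap: 0.0639
grip_force: 0.0
```

move_arm(moves=[0,0,0,0,0.04,0,0,0,0,0.04,0,0,0,0,0.04,0,0,0,0,0.04,0,0,0.03,0,0.04,0,0,0.07,0,0.04,0,0,0.11,0,0.04,0,0,0.13,0,0.04,0,0,0.13,0,0.04,0,0,0.13,0,0.04,0,0,0.13,0,0.04,0,0,0.13,0,0.04], newtons=40)

```text
clock: 6.98
tcp_pos: [0.4093, 0.2503, 0.1606]
orientation: [-0.0, 0.692, 0.722, -0.001]
wrist_force: [-0.6, -0.3, -0.8]
finger_gap: 0.0487
grip_force: 42.0
```

```bash
cat > w.py <<'E'
from h import *
f=[]
for _ in range(8):
    c=snap('scene','last.png'); f.append(env.get_state()['wrist_force'])
print('F mean',np.mean(f,0).round(2),'std',np.std(f,0).round(2))
st=env.get_state();print(st['clock'],st['tcp_pos'].round(4),st['finger_gap'])
E
python3 w.py
```

```text
F mean [ 0.09 -0.08 -1.14] std [0.62 0.53 0.54]
7.3833 [0.4103 0.2507 0.1616] 0.048980415050306904
```

Weight reads 1.1 N, so this can is spent and goes to the tray.

move_arm(moves=[0,-0.03,0,0,0.04,0,-0.07,0,0,0.04,0,-0.11,0,0,0.04,0,-0.15,0,0,0.04,0,-0.19,0,0,0.04,0,-0.23,0,0,0.04,0,-0.27,0,0,0.04,0,-0.31,0,0,0.04,0,-0.35,0,0,0.04,0,-0.39,0,0,0.04,0,-0.43,0,0,0.04,0,-0.47,0,0,0.04])

```text
clock: 8.38
tcp_pos: [0.41, -0.2214, 0.1622]
orientation: [0.0, 0.692, 0.722, 0.0]
wrist_force: [0.3, 0.2, -1.1]
finger_gap: 0.049
grip_force: 42.0
```

move_arm(moves=[0,-0.04,0,0,0.04,0,-0.06,-0.01,0,0.04,0,-0.063,-0.04,0,0.04,0,-0.063,-0.075,0,0.04,0,-0.063,-0.1,0,0.04,0,-0.063,-0.115,0,0.04,0,-0.063,-0.123,0,0.04,0,-0.063,-0.1275,0,0.04,0,-0.063,-0.1275,0,0.04])

```text
clock: 9.13
tcp_pos: [0.4103, -0.2821, 0.0348]
orientation: [-0.0, 0.692, 0.722, -0.0]
wrist_force: [-0.3, -0.1, -0.0]
finger_gap: 0.0491
grip_force: 42.2
```

move_arm(moves=[0,0,0,0,0.064,0,0,0,0,0.064,0,0,0,0,0.064,0,0,0.03,0,0.064,0,0,0.07,0,0.064,0,0,0.11,0,0.064,0.01,0.04,0.13,0,0.064,0.02,0.08,0.13,0,0.064,0.03,0.12,0.13,0,0.064,0.04,0.155,0.13,0,0.064,0.05,0.19,0.13,0,0.064,0.06,0.225,0.13,0,0.064])

```text
clock: 10.13
tcp_pos: [0.471, -0.0555, 0.1655]
orientation: [0.001, 0.692, 0.722, 0.001]
wrist_force: [0.4, 0.0, 0.6]
finger_gap: 0.064
grip_force: 0.0
```

```bash
cat > chk.py <<'E'
# compare known spots in current pictures: project expected can tops and stitch crops
import sys
from h import *
t=snap('top','t4.png');s=snap('scene','s4.png')
st=env.get_state();print(st['clock'],st['tcp_pos'].round(4),st['wrist_force'].round(2))
a=cv2.imread('pics/t4.png')[150:290,130:420];b=cv2.imread('pics/s4.png')[110:310,60:420]
A=cv2.resize(a,(790,int(140*790/290)),interpolation=cv2.INTER_CUBIC)
B=cv2.resize(b,None,fx=1,fy=1)
cv2.imwrite('pics/'+sys.argv[1],np.vstack([A,np.hstack([B,np.zeros((200,430,3),np.uint8)])]))
E
python3 chk.py c5.png
```

```text
10.2333 [ 0.4714 -0.0529  0.1653] [-1.26 -0.21  0.58]
```

View pics/c5.png

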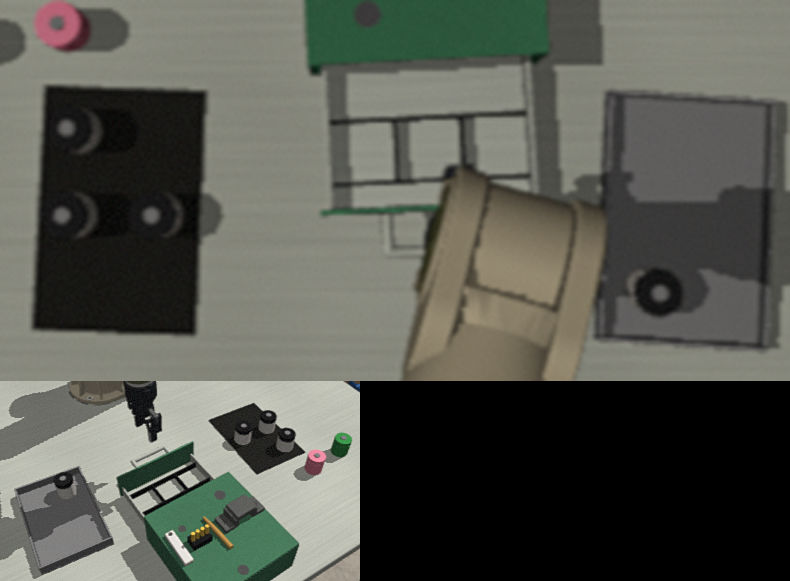

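The top view shows the placed can upright in the tray at (660,292), and the three remaining cans unmoved at (66,128), (62,216) and (151,215).

move_arm(moves=[0.003,0.04,0,0,0.064,0.006,0.08,0,0,0.064,0.009,0.12,0,0,0.064,0.012,0.16,0,0,0.064,0.015,0.2,0,0,0.064,0.018,0.24,0,0,0.064,0.021,0.28,0,0,0.064,0.022,0.309,-0.01,0,0.064,0.022,0.309,-0.04,0,0.064,0.022,0.309,-0.07,0,0.064,0.022,0.309,-0.08,0,0.064,0.022,0.309,-0.08,0,0.064])

```text
clock: 11.23
tcp_pos: [0.4903, 0.2506, 0.0819]
orientation: [-0.001, 0.692, 0.722, -0.003]
wrist_force: [-0.5, 0.4, 0.5]
finger_gap: 0.0642
grip_force: 0.0
```

move_arm(moves=[0,0,-0.03,0,0.064,0,0,-0.045,0,0.064,0,0,-0.053,0,0.064,0,0,-0.053,0,0.064,0,0,-0.053,0,0.04,0,0,-0.053,0,0.04,0,0,-0.053,0,0.04,0,0,-0.053,0,0.04,0,0,-0.02,0,0.04,0,0,0.02,0,0.04,0,0,0.06,0,0.04,0,0,0.08,0,0.04], newtons=40)

```text
clock: 12.23
tcp_pos: [0.494, 0.2524, 0.1694]
orientation: [0.001, 0.692, 0.722, 0.003]
wrist_force: [1.8, 1.0, -3.2]
finger_gap: 0.0492
grip_force: 43.9
```

```bash
python3 - <<'E'
from h import *
c=snap('scene');snap('scene')
E
python3 w.py
```

```text
F mean [-0.11  0.05 -4.27] std [0.58 0.51 0.21]
12.7333 [0.4914 0.2514 0.1627] 0.04881221431295265
```

Reads about 4 N, so it is full. It goes to pocket 0.

move_arm(moves=[0.012,-0.038,0,0,0.04,0.024,-0.076,0,0,0.04,0.036,-0.114,0,0,0.04,0.048,-0.152,0,0,0.04,0.06,-0.19,0,0,0.04,0.068,-0.2225,0,0,0.04,0.068,-0.2225,-0.02,0,0.04,0.068,-0.2225,-0.055,0,0.04,0.068,-0.2225,-0.085,0,0.04,0.068,-0.2225,-0.1,0,0.04,0.068,-0.2225,-0.1,0,0.04,0.068,-0.2225,-0.1,0,0.04])

```text
clock: 13.73
tcp_pos: [0.5592, 0.0293, 0.0632]
orientation: [-0.001, 0.692, 0.722, -0.001]
wrist_force: [0.3, -0.2, -3.4]
finger_gap: 0.0493
grip_force: 43.7
```

move_arm(moves=[0,0,-0.008,0,0.04,0,0,-0.014,0,0.04,0,0,-0.019,0,0.04,0,0,-0.019,0,0.04,0,0,-0.019,0,0.04])

```text
clock: 14.15
tcp_pos: [0.5614, 0.0293, 0.0463]
orientation: [0.001, 0.692, 0.722, 0.001]
wrist_force: [1.7, -0.6, -1.4]
finger_gap: 0.0489
grip_force: 44.0
```

move_arm(moves=[0,0,-0.001,0,0.062,0,0,-0.001,0,0.062,0,0,-0.001,0,0.062,0,0,0.03,0,0.062,0,0,0.07,0,0.062,0,0,0.11,0,0.062,0.003,0.04,0.12,0,0.064,0.006,0.08,0.12,0,0.064,0.009,0.12,0.12,0,0.064,0.012,0.16,0.12,0,0.064,0.015,0.2,0.12,0,0.064,0.015,0.2,0.12,0,0.064])

```text
clock: 15.15
tcp_pos: [0.5753, 0.2359, 0.1657]
orientation: [-0.001, 0.689, 0.724, 0.002]
wrist_force: [0.1, -0.6, 0.1]
finger_gap: 0.0639
grip_force: 0.0
```

```bash
sed -i '/^# compare/d' chk.py; python3 chk.py c6.png
```

```text
15.25 [0.575  0.231  0.1653] [-0.44  0.39 -0.19]
```

View pics/c6.png

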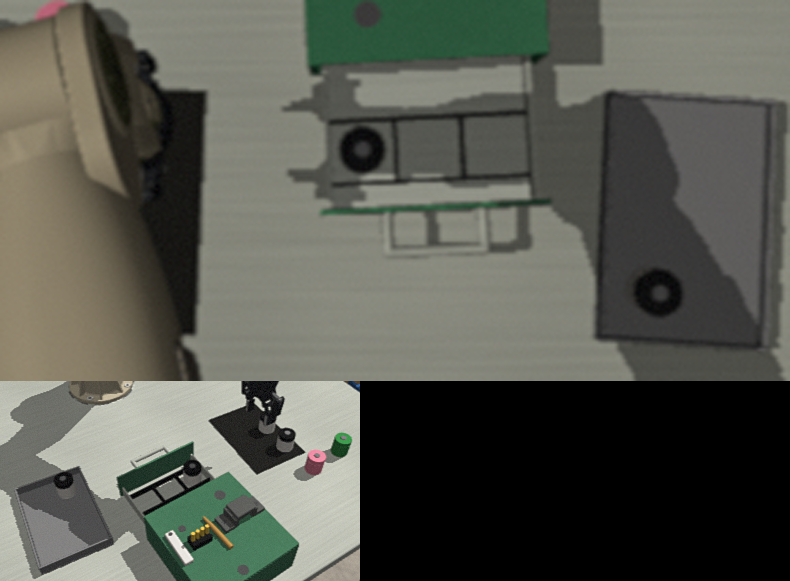

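The can stands in pocket 0 at (362,150), and cans 1 and 2 are still on the mat. Next is can 1.

move_arm(moves=[0.003,0.04,0,0,0.064,0.006,0.08,0,0,0.064,0.01,0.113,0,0,0.064,0.01,0.113,-0.02,0,0.064,0.01,0.113,-0.05,0,0.064,0.01,0.113,-0.08,0,0.064,0.01,0.113,-0.08,0,0.064,0.01,0.113,-0.08,0,0.064])

```text
clock: 15.92
tcp_pos: [0.5841, 0.3401, 0.0839]
orientation: [-0.001, 0.692, 0.722, -0.002]
wrist_force: [0.4, -0.3, 0.4]
finger_gap: 0.0638
grip_force: 0.0
```

move_arm(moves=[0,0,-0.03,0,0.064,0,0,-0.045,0,0.064,0,0,-0.052,0,0.064,0,0,-0.052,0,0.064,0,0,-0.052,0,0.04,0,0,-0.052,0,0.04,0,0,-0.052,0,0.04,0,0,-0.052,0,0.04,0,0,-0.02,0,0.04,0,0,0.02,0,0.04,0,0,0.06,0,0.04,0,0,0.08,0,0.04], newtons=40)

```text
clock: 16.92
tcp_pos: [0.5869, 0.3431, 0.171]
orientation: [0.001, 0.692, 0.722, 0.003]
wrist_force: [1.2, 0.0, -2.3]
finger_gap: 0.0488
grip_force: 43.2
```

```bash
python3 - <<'E'
from h import *
c=snap('scene');snap('scene')
E
python3 w.py
```

```text
F mean [-0.1   0.1  -3.68] std [0.49 0.35 0.56]
17.4167 [0.5845 0.3418 0.1634] 0.04931577308611641
```

Full. It goes to pocket 1.

move_arm(moves=[-0.003,-0.03,0,0,0.04,-0.006,-0.068,0,0,0.04,-0.009,-0.106,0,0,0.04,-0.011,-0.144,0,0,0.04,-0.013,-0.182,0,0,0.04,-0.015,-0.22,0,0,0.04,-0.017,-0.258,0,0,0.04,-0.019,-0.296,0,0,0.04,-0.021,-0.334,0,0,0.04,-0.022,-0.365,0,0,0.04,-0.022,-0.383,0,0,0.04,-0.022,-0.383,-0.02,0,0.04])

```text
clock: 18.42
tcp_pos: [0.5659, -0.0455, 0.1485]
orientation: [0.004, 0.694, 0.72, 0.001]
wrist_force: [2.0, 0.3, -2.7]
finger_gap: 0.0488
grip_force: 43.4
```

move_arm(moves=[0,0,-0.03,0,0.04,0,0,-0.06,0,0.04,0,0,-0.08,0,0.04,0,0,-0.09,0,0.04,0,0,-0.096,0,0.04,0,0,-0.099,0,0.04,0,0,-0.0995,0,0.04,0,0,-0.0995,0,0.04])

```text
clock: 19.08
tcp_pos: [0.5657, -0.0402, 0.0489]
orientation: [0.002, 0.691, 0.722, 0.002]
wrist_force: [-1.3, 3.6, 7.0]
finger_gap: 0.0486
grip_force: 44.2
```

```bash
python3 w.py
python3 - <<'E'
from h import *
b=cv2.imread('pics/last.png')[150:310,150:330]
cv2.imwrite('pics/p1.png',cv2.resize(b,None,fx=3.6,fy=3.6,interpolation=cv2.INTER_CUBIC))
E
```

```text
F mean [-0.5   2.91  6.35] std [0.48 0.68 0.57]
19.4833 [ 0.5657 -0.0402  0.0489] 0.04908803753174726
```

View pics/p1.png

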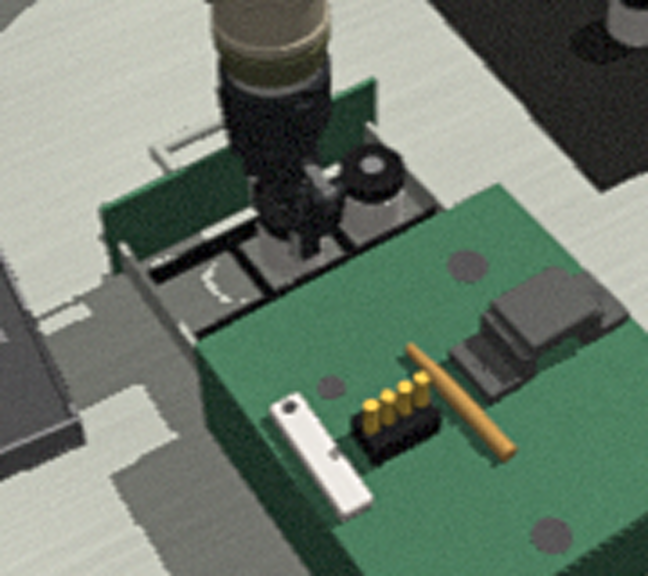

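move_arm(moves=[-0.003,0,-0.001,0,0.04,-0.003,0,-0.002,0,0.04,-0.003,0,-0.003,0,0.04,-0.003,0,-0.003,0,0.04])

```text
clock: 19.82
tcp_pos: [0.5649, -0.0403, 0.0488]
orientation: [0.004, 0.691, 0.722, 0.004]
wrist_force: [-2.6, 4.5, 22.1]
finger_gap: 0.0493
grip_force: 45.8
```

```bash
python3 w.py; python3 -c "
from h import *
s=env.get_state();print(s['ft_torque'],s['orientation'])"
```

```text
F mean [-2.28  4.43 21.7 ] std [0.55 0.37 0.24]
20.2167 [ 0.5649 -0.0403  0.0488] 0.049106224303203626
[ 1.0493563   0.8937603  -0.12006095] [0.00370836 0.69136707 0.72248471 0.00369529]
```

move_arm(moves=[0,0,0.004,0,0.04,0,0,0.004,0,0.062,0,0,0.004,0,0.062,0,0,0.004,0,0.062,0,0,0.03,0,0.062,0,0,0.07,0,0.062,0,0,0.11,0,0.062,-0.006,0.04,0.12,0,0.064,-0.012,0.08,0.12,0,0.064,-0.018,0.12,0.12,0,0.064,-0.024,0.16,0.12,0,0.064,-0.03,0.2,0.12,0,0.064])

```text
clock: 21.22
tcp_pos: [0.5298, 0.1607, 0.1628]
orientation: [-0.0, 0.692, 0.722, -0.0]
wrist_force: [1.1, -0.6, 0.6]
finger_gap: 0.0644
grip_force: 0.0
```

```bash
cat chk.py | head -3; python3 chk.py c7.png
python3 - <<'E'
import cv2,numpy as np
b=cv2.imread('pics/s4.png')
A=cv2.resize(b[150:310,150:330],None,fx=2.2,fy=2.2,interpolation=cv2.INTER_CUBIC)
B=cv2.resize(b[110:230,240:400],(396,352),interpolation=cv2.INTER_CUBIC)
cv2.imwrite('pics/c7.png',np.hstack([A,B]))
E
```

```text
import sys
from h import *
t=snap('top','t4.png');s=snap('scene','s4.png')
21.3167 [0.5288 0.1642 0.1626] [-0.25 -0.4  -0.12]
```

View pics/c7.png

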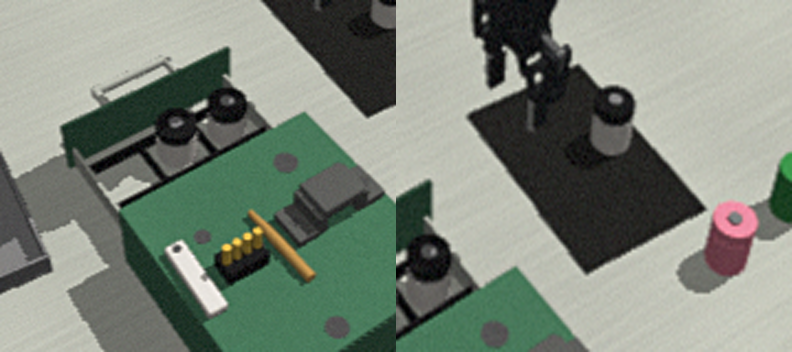

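Pockets 0 and 1 hold upright cans at (225,105) and (178,125). The last can is at (618,100) in the right crop; I check whether it shifted.

Run:
```python
import cv2,numpy as np
for nm,(x,y) in(('s',(327,143)),('t',(152,229))):
    a=cv2.imread({'s':'pics/scene0.png','t':'pics/top0.png'}[nm]);b=cv2.imread('pics/%s4.png'%nm)
    T=a[y-9:y+10,x-9:x+10];W=b[y-24:y+25,x-24:x+25]
    r=cv2.matchTemplate(W,T,cv2.TM_CCOEFF_NORMED);_,v,_,l=cv2.minMaxLoc(r);print(nm,v,np.array(l)-15)
```

```text
s 0.9969322681427002 [0 0]
t 0.42921531200408936 [-1  0]
```

move_arm(moves=[-0.008,0.04,0,0,0.064,-0.016,0.08,0,0,0.064,-0.024,0.12,0,0,0.064,-0.032,0.16,0,0,0.064,-0.0365,0.184,0,0,0.064,-0.0365,0.184,-0.02,0,0.064,-0.0365,0.184,-0.05,0,0.064,-0.0365,0.184,-0.08,0,0.064,-0.0365,0.184,-0.08,0,0.064,-0.0365,0.184,-0.08,0,0.064])

```text
clock: 22.15
tcp_pos: [0.4925, 0.3418, 0.0811]
orientation: [-0.001, 0.692, 0.722, -0.003]
wrist_force: [0.0, -0.8, -0.3]
finger_gap: 0.0636
grip_force: 0.0
```

move_arm(moves=[0,0,-0.03,0,0.064,0,0,-0.044,0,0.064,0,0,-0.05,0,0.064,0,0,-0.05,0,0.064,0,0,-0.05,0,0.04,0,0,-0.05,0,0.04,0,0,-0.05,0,0.04,0,0,-0.05,0,0.04,0,0,-0.02,0,0.04,0,0,0.02,0,0.04,0,0,0.06,0,0.04,0,0,0.08,0,0.04], newtons=40)

```text
clock: 23.15
tcp_pos: [0.4955, 0.3442, 0.1685]
orientation: [0.001, 0.692, 0.722, 0.003]
wrist_force: [1.0, 0.7, -0.0]
finger_gap: 0.0488
grip_force: 42.0
```

```bash
python3 - <<'E'
from h import *
c=snap('scene');snap('scene')
E
python3 w.py
```

```text
F mean [-0.21  0.45 -1.33] std [0.49 0.79 0.52]
23.65 [0.4931 0.3428 0.1614] 0.04890260470417523
```

Spent. It goes to the tray.

move_arm(moves=[0,-0.03,0,0,0.04,0,-0.07,0,0,0.04,0,-0.11,0,0,0.04,0,-0.15,0,0,0.04,0,-0.19,0,0,0.04,0,-0.23,0,0,0.04,0,-0.27,0,0,0.04,0,-0.31,0,0,0.04,0,-0.35,0,0,0.04,0,-0.39,0,0,0.04,0,-0.42,0,0,0.04,0,-0.42,0,0,0.04])

```text
clock: 24.65
tcp_pos: [0.4941, -0.0819, 0.1625]
orientation: [0.001, 0.694, 0.72, -0.001]
wrist_force: [-0.0, 0.6, -1.1]
finger_gap: 0.0489
grip_force: 42.0
```

move_arm(moves=[0.008,-0.035,0,0,0.04,0.016,-0.07,0,0,0.04,0.024,-0.105,0,0,0.04,0.032,-0.14,0,0,0.04,0.04,-0.175,0,0,0.04,0.048,-0.21,0,0,0.04,0.053,-0.24,0,0,0.04,0.053,-0.251,0,0,0.04,0.053,-0.251,-0.03,0,0.04,0.053,-0.251,-0.065,0,0.04,0.053,-0.251,-0.08,0,0.04,0.053,-0.251,-0.08,0,0.04])

```text
clock: 25.65
tcp_pos: [0.5439, -0.3245, 0.0775]
orientation: [-0.005, 0.692, 0.722, -0.0]
wrist_force: [-1.4, -0.1, -1.1]
finger_gap: 0.0487
grip_force: 42.0
```

move_arm(moves=[0,0,-0.02,0,0.04,0,0,-0.035,0,0.04,0,0,-0.043,0,0.04,0,0,-0.0465,0,0.04,0,0,-0.0465,0,0.04,0,0,-0.0465,0,0.04])

```text
clock: 26.15
tcp_pos: [0.5476, -0.3277, 0.0378]
orientation: [0.001, 0.692, 0.722, 0.0]
wrist_force: [0.6, -0.4, -0.7]
finger_gap: 0.0488
grip_force: 42.0
```

move_arm(moves=[0,0,-0.002,0,0.04,0,0,-0.003,0,0.04,0,0,-0.003,0,0.062,0,0,-0.003,0,0.062,0,0,-0.003,0,0.062,0,0,0.03,0,0.062,0,0,0.07,0,0.062,0,0,0.11,0,0.062,-0.013,0.04,0.13,0,0.036,-0.026,0.08,0.13,0,0.036,-0.026,0.08,0.13,0,0.036])

```text
clock: 27.07
tcp_pos: [0.5189, -0.2428, 0.168]
orientation: [-0.001, 0.691, 0.723, 0.001]
wrist_force: [-0.4, 0.5, -1.1]
finger_gap: 0.0361
grip_force: 0.0
```

```bash
python3 chk.py c8.png
```

```text
27.1667 [ 0.5205 -0.246   0.167 ] [ 0.33 -0.84 -0.02]
```

View pics/c8.png

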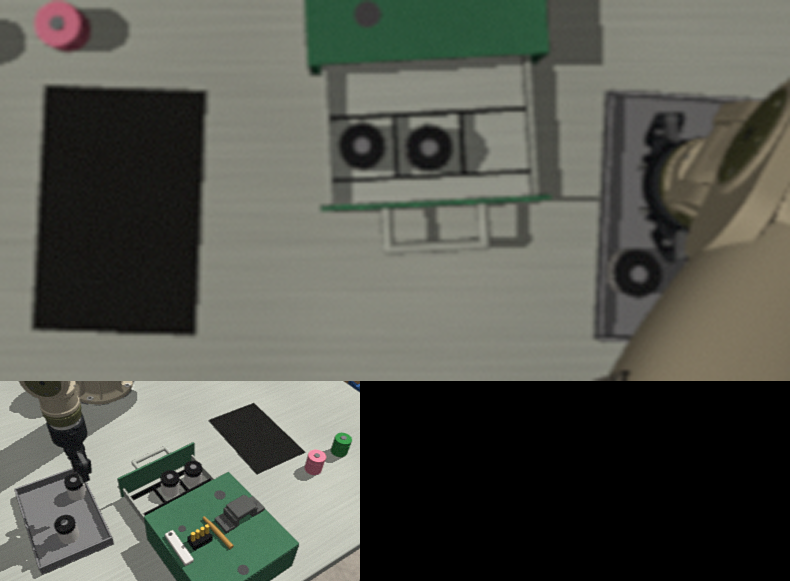

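Run:
```python
from h import *
t=snap('top');s=snap('scene','s5.png')
p,e=tri(t,(638.5/2.724+129.5,273.5/2.724+149.5),s,(73+60,481-381+110));print(p,e)
d=p[:2]-[.4864,-.3198];u=np.array([.9973,-.0735]);v=np.array([.0735,.9973]);print(d@u,d@v)
for q in [(362,146),(429,147)]:print(atz(t,(q[0]/2.724+129.7,q[1]/2.724+149.7),.074))
print(atz(t,(437/2.724+129.7,248/2.724+149.7),.067))
im=cv2.cvtColor(s['pixels'],cv2.COLOR_RGB2BGR)
cv2.imwrite('pics/c9.png',cv2.resize(im[150:310,60:270],None,fx=3.5,fy=3.5,interpolation=cv2.INTER_CUBIC))
```

```text
[ 0.43067712 -0.25595048  0.05643906] 0.00010623719555101953
-0.060265362872602576 0.05958149136071998
[0.56426987 0.03226988 0.074     ]
[ 0.56289053 -0.03766332  0.074     ]
[ 0.45776308 -0.04538702  0.067     ]
```

View pics/c9.png

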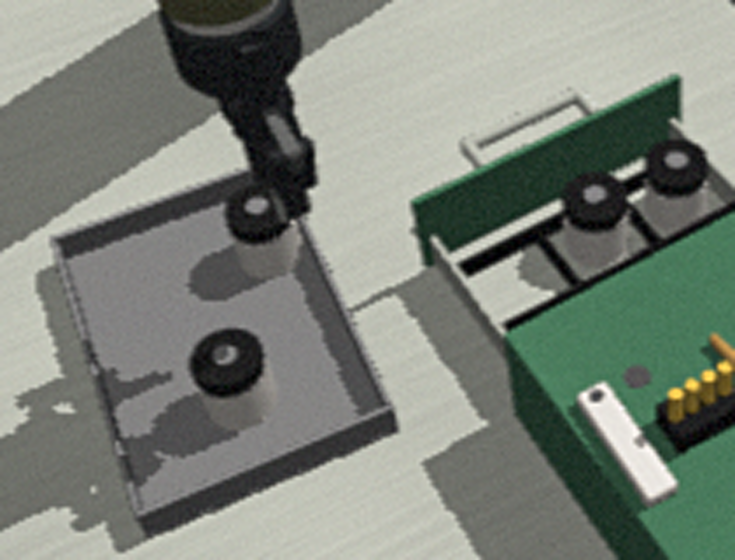

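The picture shows both tray cans upright; one was knocked to the wall but still stands within limits. The two full ones are upright in their pockets. Now I close the drawer.

move_arm(moves=[-0.012,0.038,0,0,0.036,-0.024,0.076,0,0,0.036,-0.036,0.114,0,0,0.036,-0.048,0.152,0,0,0.036,-0.06,0.19,0,0,0.036,-0.063,0.201,0,0,0.036,-0.063,0.201,-0.02,0,0.036,-0.063,0.201,-0.05,0,0.036,-0.063,0.201,-0.08,0,0.036,-0.063,0.201,-0.1,0,0.036,-0.063,0.201,-0.11,0,0.036,-0.063,0.201,-0.11,0,0.036])

```text
clock: 28.27
tcp_pos: [0.4567, -0.0473, 0.0536]
orientation: [-0.002, 0.692, 0.722, -0.001]
wrist_force: [0.3, -0.3, -0.3]
finger_gap: 0.0361
grip_force: 0.0
```

move_arm(moves=[0,0,0,0,0,0,0,0,0,0,0,0,0,0,0,0,0,0,0,0,0,0,0,0,0])

```text
clock: 28.68
tcp_pos: [0.4593, -0.0476, 0.0573]
orientation: [0.002, 0.692, 0.722, 0.0]
wrist_force: [2.9, -2.3, -5.3]
finger_gap: 0.0107
grip_force: 38.9
```

move_arm(moves=[0.003,0,0,0,0,0.008,0.0003,0,0,0,0.016,0.0007,0,0,0,0.026,0.001,0,0,0,0.037,0.0015,0,0,0,0.048,0.002,0,0,0,0.059,0.0025,0,0,0,0.07,0.003,0,0,0,0.08,0.0034,0,0,0,0.088,0.0037,0,0,0,0.094,0.004,0,0,0,0.097,0.004,0,0,0])

```text
clock: 29.68
tcp_pos: [0.5554, -0.0433, 0.0572]
orientation: [0.0, 0.692, 0.722, -0.0]
wrist_force: [-4.0, -3.4, 6.0]
finger_gap: 0.0111
grip_force: 40.0
```

move_arm(moves=[0.003,0,0,0,0,0.008,0.0003,0,0,0,0.015,0.0006,0,0,0,0.023,0.001,0,0,0,0.031,0.0013,0,0,0,0.038,0.0016,0,0,0,0.043,0.0018,0,0,0,0.046,0.002,0,0,0,0.049,0.002,0,0,0,0.05,0.002,0,0,0,0.05,0.002,0,0,0])

```text
clock: 30.6
tcp_pos: [0.6048, -0.041, 0.0572]
orientation: [0.0, 0.692, 0.722, -0.0]
wrist_force: [-2.8, -3.3, 6.4]
finger_gap: 0.0102
grip_force: 40.1
```

move_arm(moves=[0.002,0,0,0,0,0.004,0,0,0,0,0.006,0,0,0,0,0.006,0,0,0,0,0.006,0,0,0,0])

```text
clock: 31.02
tcp_pos: [0.6048, -0.041, 0.0572]
orientation: [-0.003, 0.692, 0.722, -0.004]
wrist_force: [-18.5, -4.5, 18.5]
finger_gap: 0.0108
grip_force: 41.5
```

Now at the stop. I relax, release, and retreat.

move_arm(moves=[-0.005,0,0,0,0,-0.0055,0,0,0,0,-0.0055,0,0,0,0.03,-0.0055,0,0,0,0.03,-0.0055,0,0,0,0.03,-0.0055,0,0.02,0,0.03,-0.0055,0,0.06,0,0.03,-0.0055,0,0.1,0,0.03,-0.035,0.02,0.12,0,0.03,-0.07,0.05,0.12,0,0.03,-0.1,0.08,0.12,0,0.03,-0.12,0.12,0.12,0,0.03])

```text
clock: 32.02
tcp_pos: [0.493, 0.0728, 0.1768]
orientation: [-0.0, 0.692, 0.721, 0.0]
wrist_force: [-0.1, 1.1, 0.1]
finger_gap: 0.0301
grip_force: 0.0
```

move_arm(moves=[-0.03,0.03,0,0,0.03,-0.05,0.06,0,0,0.03,-0.05,0.1,0,0,0.03,-0.05,0.1,0,0,0.03,-0.05,0.1,0,0,0.03])

```text
clock: 32.43
tcp_pos: [0.4446, 0.1747, 0.1766]
orientation: [0.0, 0.69, 0.724, 0.001]
wrist_force: [0.3, -0.0, 1.4]
finger_gap: 0.0299
grip_force: 0.0
```

Run:
```python
from h import *
t=snap('top','t9.png');s=snap('scene','s9.png');print(env.get_state()['tcp_pos'])
a=cv2.imread('pics/t9.png')[75:285,225:425];b=cv2.imread('pics/s9.png')[150:310,60:270]
cv2.imwrite('pics/f.png',np.hstack([cv2.resize(a,(380,399),interpolation=cv2.INTER_CUBIC),cv2.resize(b,(420,399),interpolation=cv2.INTER_CUBIC)]))
```

```text
[0.44510649 0.17245935 0.17635617]
```

View pics/f.png

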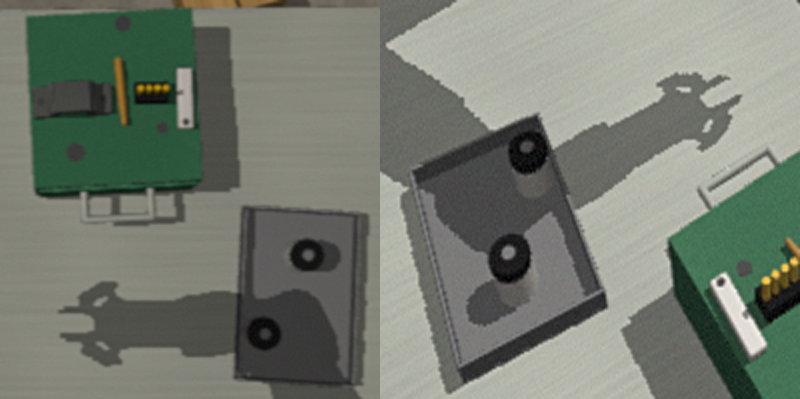

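The drawer is home with its panel against the cabinet, both tray cans stand at (308,255) and (265,333), the tools are in place and the arm is clear.

```bash
python3 -c "
from workcell import env
print(env.hand_in())"
```

```text
the job is handed in; nothing more can be done
None
```

The job is handed in after about 33 s: both full lubricators stand in drawer pockets 0 and 1, both spent ones stand in the return tray, the drawer is pushed home, and the tools lie where they were; `env.hand_in()` returned no verdict.

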